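Show the bench camera the unstoppered flask and its stopper

TASK

Report the flask that was left open: press the record button on the small box, then point at the open conical flask with the fingers aimed down just a few centimetres above the middle of its mouth for two seconds, then in the same way at the small rubber stopper that fits its neck, and finish while still pointing there. Touch nothing but the record button and its box, lift nothing, and do not bring the fingers down over any other flask or over the large stopper.

Things in the scene. Friction and masses are not known exactly. Their poses are not given: they have to be found in the camera images.
- rec_button (a joint): travel of the record button, m: 0 up, 0.006 fully down; a spring returns it. It starts to move at about 1.5 N and is fully down at 5 N. It counts as pressed from 0.004.
- rec_button_top (a point): centre of the flat top of the white round push button (34 mm across), 48 mm above the bench when up; pressed straight down. It sits in a steel collar (50 mm across) on a grey box 90 x 80 x 30 mm that is fixed to the bench. The top stands 6 mm above the collar.
- flask_open: the conical glass flask without a stopper: 85 mm wide at the foot, 140 mm tall, neck 34 mm across outside (39 mm at the lip) and 28 mm inside; loose. Origin: centre of the underside, z up.
- flask_open_top (a point): centre of the open flask's mouth, level with its rim, 140 mm above the bench; z up.
- flask_b: a like conical flask, closed with a brown rubber stopper that rises to 155 mm; loose, to be left alone. Origin: centre of the underside.
- flask_b_top (a point): centre of the top of the stopper in flask_b, 155 mm above the bench.
- flask_c: a second closed flask like flask_b; loose, to be left alone. Origin: centre of the underside. The three flasks stand in a row that runs left-right, about 170 mm apart (at least 120), in any order.
- flask_c_top (a point): centre of the top of the stopper in flask_c, 155 mm above the bench.
- stopper_small: the small brown rubber stopper, standing on its wide end on the bench nearer the robot than the flasks: 33 mm across below, 27 mm on top, 30 mm tall; loose. Origin: centre of the underside.
- stopper_small_top (a point): centre of the small stopper's top, 30 mm above the bench; z up.
- stopper_large: the large brown rubber stopper, too wide for the flasks: 54 mm across below, 44 mm on top, 36 mm tall; loose, standing beside the small one to its left or right, to be left alone. Origin: centre of the underside.
- stopper_large_top (a point): centre of the large stopper's top, 36 mm above the bench.
- marker: black marker pen lying on the bench, 130 mm long, 16 mm high; loose bystander. Origin: under its middle.
- beaker: empty glass beaker, 94 mm across, 120 mm tall; loose bystander at the right end of the flask row. Origin: centre of the underside.
- reagent: brown glass bottle with black cap, 70 mm across, 150 mm tall; loose bystander at the left end of the flask row. Origin: centre of the underside.
- dish: white porcelain dish, 84 mm across, 30 mm tall; loose bystander on the left. Origin: centre of the underside.
There are look-alikes about, which are no part of the job. Several things look just like the part that bears rec_button: the one meant starts farthest to the robot's right.

How it is judged:
By the outcome, as a careful person would: the job done as asked, in the order asked, and still so for the second after the job is handed in, with the robot touching nothing.
It also fails if it takes over 53 s, if anything falls off the work surface, if the arm or the gripper's body presses on something with over 40 N, if the wrist force passes 120 N, or if a joint passes its speed limit or range.

ROBOT

A 7-joint arm with a two-finger parallel gripper is mounted at the origin on the work surface. World frame = base frame: x ahead of the robot, y to its left, z up, the work surface at z = 0. Lengths are in m, angles in rad, forces in N, time in s.
With the tool pointing down it reaches from about 0.425 to 0.875 m from the base axis. Payload 8.4 kg.
Tool frame: the origin (TCP) lies between the finger pads, 19 mm behind the fingertips; this is the grasp point; z points along the fingers, y is the line along which they close (so a half turn about z gives the same grasp; the last joint's range is limited). The gripper opens to 85 mm and grips with 20 to 120 N. Pads are 22 mm wide; open, the fingers measure 114 mm over their backs; the gripper's body (76 mm by 85 mm) begins 54 mm behind the grasp point. The pads swing forward as they close: fully open they stand 13 mm farther back than shut.
Start: joints at [-1.44, 0.333, 0.04, 1.465, -0.013, 1.343, -0.059], TCP at [0.148, 0.633, 0.25] pointing down, gripper open.
Joint ranges: [-2.58, 2.58], [-0.38, 2.09], [-1.3, 1.39], [0.25, 2.4], [-1.5, 4.64], [0.08, 2.09], [-2.65, 2.65]. Speed limits (rad/s): [2.22, 2.22, 2.79, 2.79, 3.14, 3.14, 3.14].

INTERFACE

Orientations are given as a unit quaternion [x, y, z, w].
In Python, from cell import * gives the robot as it stands. The module is installed in compiled form; this text tells all that it offers.
- The arm moves only by the tool drive_tool, never from a script. Its arguments are lists of equal length, an entry for each row: "gripper": the opening, from 0 (shut) to 1 (fully open); "travel": the shift along the tool's x, y, z in cm, a list of three; "spin": the turn about the tool's z in degrees. A call has 1 to 20 rows; each row shifts and turns the commanded pose from where the row before left it, along the tool's axes as they then stand; what a row does not reach is not made up. A row lasts 1/8 s, in which the tool goes at most 62.5 mm and 10.7 degrees, less where a joint would pass 70% of its speed; a pose out of reach is approached as far as the arm can. A call with a gripper value outside its range is refused whole. The fingers move at their own pace and stop on an object; the grip force is fixed at half the most. Time passes only in rows, so rows that do not move let the fingers close. It gives the time, the measured TCP pose, the force, the opening and the grip force at its end, in the units of the state.
- read_state(): the state, without advancing time (a new reading comes with each control period).
- grab_frame(name): name is "scene" or "top"; returns (picture, depth): 420x560x3 uint8, red, green, blue; 420x560 float32, m along the optical axis (not along the pixel's ray), 0 where there is no reading.
- camera_params(name): a dict with "vertical_fov" (degrees; the focal length in pixels is half the picture's height over the tangent of half this angle, whatever the lens; pixels are square), "cx", "cy" (the principal point, pixels), "k1" (the pictures are not rectified: a ray, as slopes to the right and down, at radius r is drawn at 1 + k1 r^2 times it, then the intrinsics apply), "eye" and "attitude" of the camera in the world. Camera axes: x right, y down, z forward; pixel columns grow to the right and rows downward; lengths in m; the calibration is good to about 2 mm. A picture is of the moment at which its call begins. camera_params takes no time and is no camera call.
- job_done(): hands the job in; it is judged then, once.
The state is a dict: "clock": time; "joint_pos": joint angles; "qvel": joint speeds; "effort": joint torques, N m; "ee_pos": TCP position; "tool_rot": TCP orientation; "wrist_force": force on the tool from outside, world axes, zero at the start; "torque": the same for the moment, N m; "grip_width": finger opening in m; "finger_force": force on a finger pad.
Only numpy, scipy, OpenCV 4.12 (cv2) and the standard library are available. Lean on these libraries where they do the work, as an engineer would, in place of code of your own. Each camera call takes 0.05 s, during which the arm holds its last target. There are 200 camera calls.

## Working session

There is one attempt and no reset: what is moved stays moved. The work goes in short steps, Python scripts to look and compute and a tool call to move; the robot and the scene stay as the last step left them, time stands still between calls to the robot, and variables do not carry over. Pictures are saved under pics/ and viewed, at most 10 in all, crops included, and the job is handed in when it is done.

Besides the shell and the picture viewer there is one more tool, called as name(argument=value, ...), one argument or row to a line, values as JSON. drive_tool: Moves the arm, as the interface text tells. Its arguments: {"type":"object","properties":{"gripper":{"type":"array","items":{"type":"number"}},"travel":{"type":"array","items":{"type":"array","items":{"type":"number"}}},"spin":{"type":"array","items":{"type":"number"}}},"required":["gripper","travel","spin"]}

```bash
mkdir -p pics; cat > h.py <<'E'
from cell import *
import numpy as np, cv2
from scipy.spatial.transform import Rotation as R
def cam(n):
    p=camera_params(n); f=210/np.tan(np.radians(p["vertical_fov"])/2)
    a=np.array(p["attitude"]); M=R.from_quat(a).as_matrix() if a.size==4 else a.reshape(3,3)
    return p,f,M
def ray(n,u,v):
    p,f,M=cam(n); d=np.array([(u-p["cx"])/f,(v-p["cy"])/f]); s=d.copy()
    for _ in range(30): s=d/(1+p["k1"]*(s@s))
    return np.array(p["eye"]),M@np.array([s[0],s[1],1.])
def onplane(n,u,v,z):
    e,d=ray(n,u,v); return e+d*(z-e[2])/d[2]
E
python3 - <<'E'
from h import *
for n in("scene","top"):
    im,d=grab_frame(n); np.savez(n+"0.npz",im=im,d=d); cv2.imwrite(f"pics/{n}0.png",im[...,::-1]); print(n,camera_params(n))
s=read_state(); print(s)
E
```

```text
scene {'vertical_fov': 49.024009973760705, 'cx': 273.7650445531708, 'cy': 204.87350154882844, 'k1': -0.021016199889918298, 'eye': array([1.04524624, 0.10645649, 1.07065864]), 'attitude': array([ 0.63138729,  0.72852111, -0.20084114, -0.17398252])}
top {'vertical_fov': 54.95618748087992, 'cx': 284.78115624160466, 'cy': 207.58171630734068, 'k1': 0.01332549957746092, 'eye': array([0.36225781, 0.04706657, 1.10767166]), 'attitude': array([-0.69875983,  0.7136649 , -0.03707723,  0.03228611])}
{'clock': 0.1, 'joint_pos': array([-1.4402018 ,  0.33384131,  0.03987556,  1.46614722, -0.01338049,
        1.34330129, -0.05852514]), 'qvel': array([-6.90900442e-04, -8.59057345e-05,  3.21467711e-05, -2.98805390e-03,
       -8.39463747e-04, -1.41115190e-03,  1.07592824e-03]), 'effort': array([ 4.68733182e-03, -6.60017109e+01,  1.37061182e+00, -4.06472182e+01,
        1.69380190e-02,  8.93935823e-03,  4.72659949e-06]), 'ee_pos': array([0.14800044, 0.63254707, 0.24922696]), 'tool_rot': array([ 1.14663471e-01,  9.93404135e-01, -7.15336903e-04, -2.44872434e-05]), 'wrist_force': array([ 0.38833122,  0.85799492, -0.55473786]), 'torque': array([-0.00696049, -0.0466233 , -0.01295283]), 'finger_force': 0.0, 'grip_width': 0.08505692523451475}
```

View pics/scene0.png

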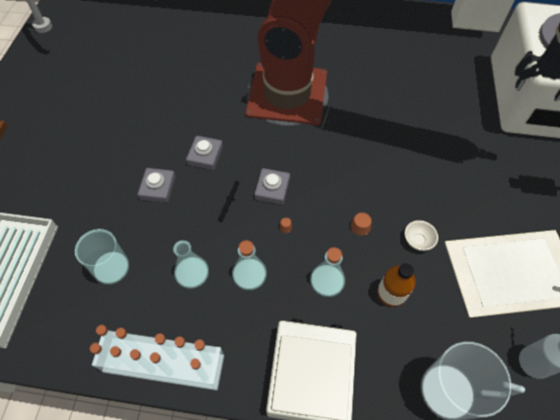

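View pics/top0.png

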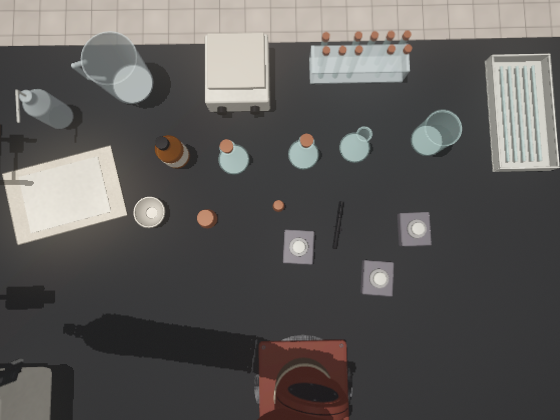

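Top view: the rightmost box's button is at (418,229), the open flask's mouth at (364,134) and the small stopper at (278,206). In the scene view they're at (154,181), (182,248) and (286,226). Next I'll refine these with masks and an enlarged crop.

```bash
python3 - <<'E'
from h import *
ims={n:np.load(n+"0.npz")["im"] for n in("scene","top")}
def cen(n,c,w,kind):
    u,v=c; x0,y0=u-w,v-w; p=ims[n][y0:v+w,x0:u+w].astype(int)
    if kind=="white": m=p.min(2)>165
    else: m=(p[...,0]-p[...,2]>40)
    k,l,st,ce=cv2.connectedComponentsWithStats(m.astype(np.uint8)); i=1+np.argmax(st[1:,4]); return ce[i]+[x0,y0],st[i]
for name,z,kind,cs in[("button",.046,"white",{"scene":(154,181),"top":(418,229)}),("small",.018,"r",{"scene":(286,226),"top":(278,206)}),("large",.02,"r",{"scene":(362,224),"top":(206,219)})]:
    for n,c in cs.items():
        q,st=cen(n,c,15,kind); print(name,n,q.round(1),st,onplane(n,*q,z).round(4))
for n,c in [("scene",(182,248)),("top",(364,134))]: print("flask",n,onplane(n,*c,.14).round(4))
for nm,c,z in[("b",(306,140),.155),("c",(227,146),.155),("beaker",(443,128),.12)]: print(nm,onplane("top",*c,z).round(3))
cr=[cv2.resize(ims[n][v-24:v+24,u-24:u+24],(390,390),interpolation=cv2.INTER_CUBIC) for n,u,v in[("scene",182,248),("top",364,134)]]
cv2.imwrite("pics/crop.png",np.hstack(cr)[...,::-1])
print(R.from_quat(read_state()["tool_rot"]).as_matrix().round(3))
E
```

```text
button scene [154.6 178.1] [  8   6  16  15 148] [ 0.4029 -0.3095  0.046 ]
button top [417.1 228.4] [  6   6  17  18 212] [ 0.4044 -0.3079  0.046 ]
small scene [285.5 224.6] [  9   7  12  15 146] [0.4782 0.0557 0.018 ]
small top [277.9 205.3] [ 10   9  11  12 100] [0.476 0.057 0.018]
large scene [361.3 223.4] [  4   3  21  23 367] [0.4479 0.2501 0.02  ]
large top [206.3 218.1] [  6   5  20  19 288] [0.445  0.2506 0.02  ]
flask scene [ 0.6357 -0.1593  0.14  ]
flask top [ 0.6347 -0.1587  0.14  ]
b [ 0.619 -0.015  0.155]
c [0.608 0.175 0.155]
beaker [ 0.652 -0.361  0.12 ]
[[-0.974  0.228 -0.   ]
 [ 0.228  0.974 -0.001]
 [-0.    -0.001 -1.   ]]
```

View pics/crop.png

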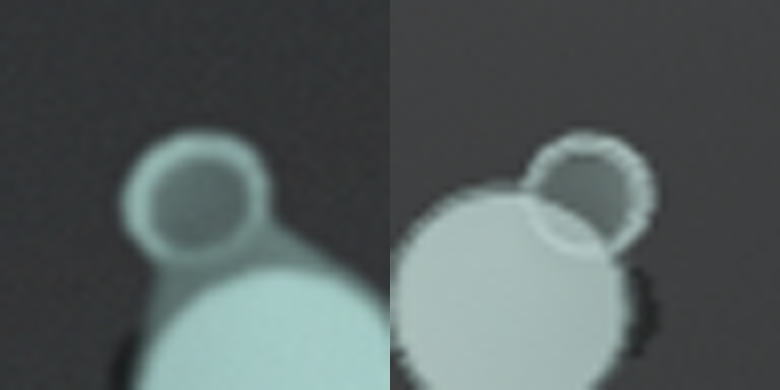

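The crop puts the flask mouth centre at scene (182.4,248.6) and top (364.6,134), so about (0.635,-0.160). The button is at (0.404,-0.3085) and the small stopper at (0.477,0.0565). I'll shut the gripper, square up the tool and carry it high around the arc.

drive_tool(
  gripper=[0,0,0,0,0,0,0,0,0,0,0,0,0,0,0,0],
  travel=[
    [0,0,-2],
    [0,0,-2],
    [-3.6,-3,0],
    [-3.6,-3,0],
    [-3.6,-3,0],
    [-3.6,-3,0],
    [-3.6,-3,0],
    [-3.6,-3,0],
    [-3.6,-3,0],
    [-2.2,-5.4,0],
    [-2.2,-5.4,0],
    [-2.2,-5.4,0],
    [-2.2,-5.4,0],
    [-2.2,-5.4,0],
    [-2.2,-5.4,0],
    [0,0,0],
  ],
  spin=[-6.6,-6.6,0,0,0,0,0,0,0,0,0,0,0,0,0,0],
)

```text
clock: 2.1
ee_pos: [0.5335, 0.0935, 0.29]
tool_rot: [0.004, 1.0, -0.001, 0.0]
wrist_force: [0.5, 0.7, 0.3]
grip_width: 0.0001
finger_force: 0.0
```

drive_tool(
  gripper=[0,0,0,0,0,0,0,0,0,0,0,0],
  travel=[
    [1.6,-5,0],
    [1.6,-5,0],
    [1.6,-5,0],
    [1.6,-5,0],
    [1.6,-5,0],
    [1.6,-5,0],
    [1.6,-5,0],
    [1.6,-5,0],
    [0,0,-0.0],
    [0,0,5],
    [0,0,5],
    [0,0,5],
  ],
  spin=[0,0,0,0,0,0,0,0,0,0,0,0],
)

```text
clock: 3.6
ee_pos: [0.4054, -0.2993, 0.1384]
tool_rot: [-0.001, 1.0, 0.0, 0.0]
wrist_force: [0.0, 0.9, -0.2]
grip_width: 0.0
finger_force: 0.0
```

drive_tool(
  gripper=[0,0,0],
  travel=[
    [0,0,0],
    [0,0,0],
    [0,0,0],
  ],
  spin=[0,0,0],
)

```text
clock: 3.98
ee_pos: [0.4059, -0.3014, 0.142]
tool_rot: [-0.001, 1.0, -0.0, 0.002]
wrist_force: [-0.4, 0.4, 0.3]
grip_width: -0.0002
finger_force: 0.0
```

drive_tool(
  gripper=[0,0,0,0,0,0],
  travel=[
    [0.2,-0.7,0],
    [0,0,3.5],
    [0,0,2],
    [0,0,1],
    [0,0,0],
    [0,0,0],
  ],
  spin=[0,0,0,0,0,0],
)

```text
clock: 4.72
ee_pos: [0.4031, -0.3084, 0.0759]
tool_rot: [-0.0, 1.0, -0.0, 0.001]
wrist_force: [0.4, 0.2, -0.6]
grip_width: -0.0
finger_force: 0.0
```

```bash
python3 - <<'E'
from h import *
o=[]
for n,u,v in(("scene",155,180),("top",418,229)):
    im,d=grab_frame(n); o.append(cv2.resize(im[v-40:v+40,u-40:u+40],(390,390),interpolation=cv2.INTER_CUBIC))
cv2.imwrite("pics/press.png",np.hstack(o)[...,::-1]); s=read_state(); print(s["ee_pos"],s["wrist_force"])
E
```

```text
[ 0.40310007 -0.3083029   0.07584525] [ 0.23900521 -0.97331977 -0.09893789]
```

View pics/press.png

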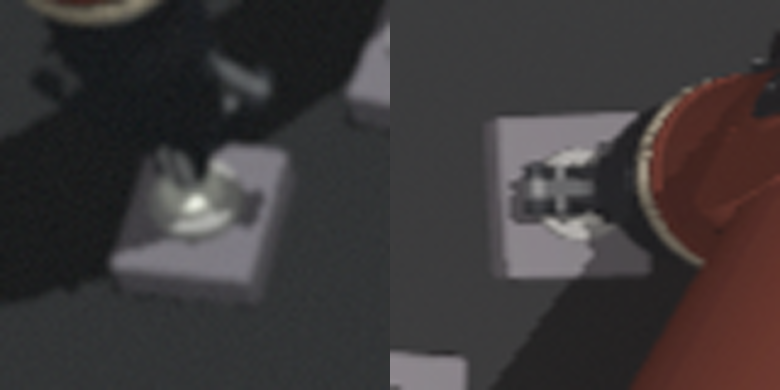

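The shut fingers stand over the button in both crops (left about (190,180), right about (560,190)), so I'll press straight down.

drive_tool(
  gripper=[0,0,0,0,0,0],
  travel=[
    [0,0,0.8],
    [0,0,0.4],
    [0,0,0.2],
    [0,0,0.1],
    [0,0,0],
    [0,0,0],
  ],
  spin=[0,0,0,0,0,0],
)

```text
clock: 5.58
ee_pos: [0.4037, -0.3087, 0.0637]
tool_rot: [0.0, 1.0, 0.001, 0.001]
wrist_force: [-15.4, 13.8, 65.4]
grip_width: 0.0001
finger_force: 32.5
```

drive_tool(
  gripper=[0,0],
  travel=[
    [0,0,-0.2],
    [0,0,0],
  ],
  spin=[0,0],
)

```text
clock: 5.82
ee_pos: [0.4035, -0.3085, 0.0642]
tool_rot: [-0.0, 1.0, 0.001, 0.001]
wrist_force: [-7.9, 7.7, 37.2]
grip_width: -0.0003
finger_force: 19.0
```

drive_tool(
  gripper=[0,0],
  travel=[
    [0,0,-0.2],
    [0,0,0],
  ],
  spin=[0,0],
)

```text
clock: 6.08
ee_pos: [0.4035, -0.3084, 0.0647]
tool_rot: [-0.0, 1.0, -0.0, 0.001]
wrist_force: [-0.7, 1.2, 11.6]
grip_width: -0.0
finger_force: 5.8
```

drive_tool(
  gripper=[0,0],
  travel=[
    [0,0,-0.2],
    [0,0,0],
  ],
  spin=[0,0],
)

```text
clock: 6.32
ee_pos: [0.4034, -0.3083, 0.0664]
tool_rot: [-0.0, 1.0, -0.0, 0.001]
wrist_force: [2.3, -1.1, 3.5]
grip_width: 0.0
finger_force: 1.9
```

drive_tool(
  gripper=[0,0],
  travel=[
    [0,0,-0.3],
    [0,0,0],
  ],
  spin=[0,0],
)

```text
clock: 6.58
ee_pos: [0.4025, -0.308, 0.0691]
tool_rot: [-0.0, 1.0, 0.0, -0.0]
wrist_force: [1.1, -0.3, 2.9]
grip_width: 0.0003
finger_force: 1.2
```

The force fell through the spring's range (3.5 N, then 2.9 N) as the tool rose 4 mm off the stop, so the button was fully down. Next I'll go up and over to the open flask.

drive_tool(
  gripper=[0,0,0,0,0,0,0,0,0,0,0,0,0],
  travel=[
    [0,0,-2],
    [0,0,-5],
    [0,0,-5],
    [0,0,-5],
    [0,0,-5],
    [-4.65,2.95,0],
    [-4.65,2.95,0],
    [-4.65,2.95,0],
    [-4.65,2.95,0],
    [-4.65,2.95,0],
    [0,0,0],
    [0,0,0],
    [0,0,0],
  ],
  spin=[0,0,0,0,0,0,0,0,0,0,0,0,0],
)

```text
clock: 8.2
ee_pos: [0.6339, -0.1616, 0.2891]
tool_rot: [0.001, 1.0, 0.0, -0.0]
wrist_force: [-0.2, 0.2, 0.6]
grip_width: 0.0002
finger_force: 0.0
```

drive_tool(
  gripper=[0,0,0,0,0,0],
  travel=[
    [-0.1,0.15,0],
    [0,0,4],
    [0,0,3.7],
    [0,0,2],
    [0,0,0],
    [0,0,0],
  ],
  spin=[0,0,0,0,0,0],
)

```text
clock: 8.95
ee_pos: [0.6366, -0.1593, 0.1936]
tool_rot: [-0.0, 1.0, -0.0, 0.001]
wrist_force: [0.3, 0.9, 1.4]
grip_width: 0.0001
finger_force: 0.0
```

```bash
python3 - <<'E'
from h import *
o=[]
for n,u,v in(("scene",182,240),("top",364,140)):
    im,d=grab_frame(n); o.append(cv2.resize(im[v-50:v+50,u-50:u+50],(390,390),interpolation=cv2.INTER_CUBIC))
cv2.imwrite("pics/fl.png",np.hstack(o)[...,::-1]); s=read_state(); print(s["ee_pos"],s["wrist_force"])
E
```

```text
[ 0.63669851 -0.15924347  0.19363267] [-0.43000078  0.16032589  0.1022806 ]
```

View pics/fl.png

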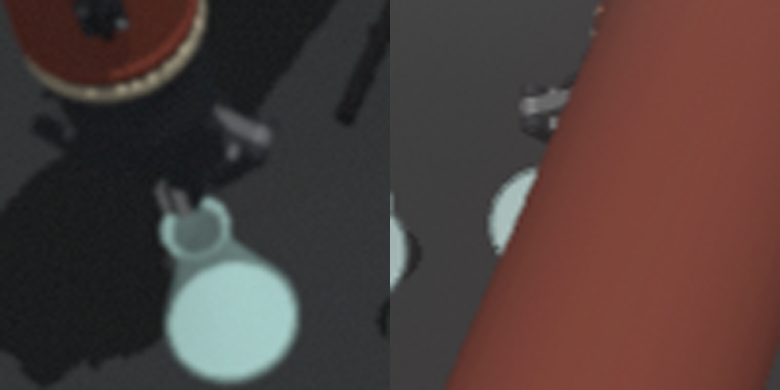

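The scene crop shows the fingertips at about (175,205), just above the mouth ellipse at (196,230), and the flask hasn't been disturbed. Hold here for 2.5 s.

drive_tool(
  gripper=[0,0,0,0,0,0,0,0,0,0,0,0,0,0,0,0,0,0,0,0],
  travel=[
    [0.1,0,0],
    [0,0,0],
    [0,0,0],
    [0,0,0],
    [0,0,0],
    [0,0,0],
    [0,0,0],
    [0,0,0],
    [0,0,0],
    [0,0,0],
    [0,0,0],
    [0,0,0],
    [0,0,0],
    [0,0,0],
    [0,0,0],
    [0,0,0],
    [0,0,0],
    [0,0,0],
    [0,0,0],
    [0,0,0],
  ],
  spin=[0,0,0,0,0,0,0,0,0,0,0,0,0,0,0,0,0,0,0,0],
)

```text
clock: 11.55
ee_pos: [0.635, -0.1589, 0.192]
tool_rot: [-0.0, 1.0, -0.0, -0.0]
wrist_force: [0.1, -0.2, -0.8]
grip_width: -0.0002
finger_force: 0.0
```

drive_tool(
  gripper=[0,0,0,0,0,0,0,0,0,0,0,0],
  travel=[
    [0,0,0],
    [0,0,-5],
    [0,0,-5],
    [5.3,0,0],
    [5.3,0,0],
    [5.3,0,0],
    [0,5.4,0],
    [0,5.4,0],
    [0,5.4,0],
    [0,5.4,0],
    [0,0,0],
    [0,0,0],
  ],
  spin=[0,0,0,0,0,0,0,0,0,0,0,0],
)

```text
clock: 13.05
ee_pos: [0.4759, 0.0564, 0.292]
tool_rot: [-0.0, 1.0, -0.0, 0.0]
wrist_force: [-0.1, -0.4, 0.3]
grip_width: -0.0001
finger_force: 0.0
```

drive_tool(
  gripper=[0,0,0,0,0,0,0,0,0],
  travel=[
    [-0.1,0,5],
    [0,0,5],
    [0,0,5],
    [0,0,3],
    [0,0,2],
    [0,0,1],
    [0,0,0],
    [0,0,0],
    [0,0,0],
  ],
  spin=[0,0,0,0,0,0,0,0,0],
)

```text
clock: 14.18
ee_pos: [0.4774, 0.0572, 0.0828]
tool_rot: [-0.0, 1.0, 0.0, 0.001]
wrist_force: [-0.9, -0.3, 0.4]
grip_width: -0.0002
finger_force: 0.0
```

```bash
python3 - <<'E'
from h import *
o=[]
for n,u,v in(("scene",286,220),("top",278,206)):
    im,d=grab_frame(n); o.append(cv2.resize(im[v-45:v+45,u-45:u+45],(390,390),interpolation=cv2.INTER_CUBIC))
cv2.imwrite("pics/st.png",np.hstack(o)[...,::-1]); s=read_state(); print(s["ee_pos"],s["wrist_force"])
E
```

```text
[0.4771936  0.05719928 0.08255042] [-1.23287887 -0.6983953  -0.52908943]
```

View pics/st.png

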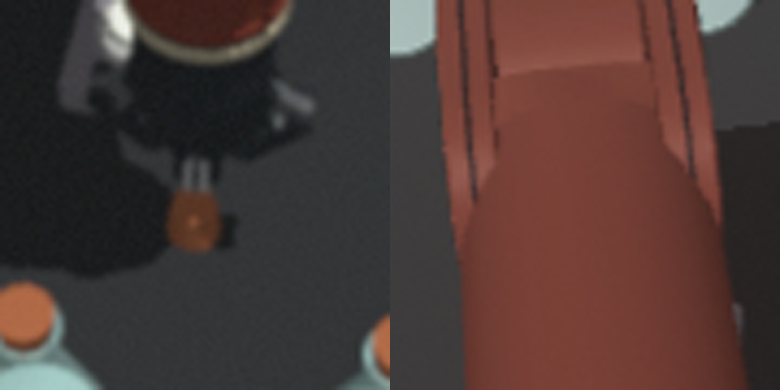

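The left crop shows the fingertips at (195,185), directly above the small stopper at (194,222). It's undisturbed and nothing is being touched. Hold for 2.5 s, then hand in.

drive_tool(
  gripper=[0,0,0,0,0,0,0,0,0,0,0,0,0,0,0,0,0,0,0,0],
  travel=[
    [0,0,0],
    [0,0,0],
    [0,0,0],
    [0,0,0],
    [0,0,0],
    [0,0,0],
    [0,0,0],
    [0,0,0],
    [0,0,0],
    [0,0,0],
    [0,0,0],
    [0,0,0],
    [0,0,0],
    [0,0,0],
    [0,0,0],
    [0,0,0],
    [0,0,0],
    [0,0,0],
    [0,0,0],
    [0,0,0],
  ],
  spin=[0,0,0,0,0,0,0,0,0,0,0,0,0,0,0,0,0,0,0,0],
)

```text
clock: 16.77
ee_pos: [0.4769, 0.0571, 0.082]
tool_rot: [-0.0, 1.0, -0.0, -0.0]
wrist_force: [-0.4, -0.5, 0.5]
grip_width: -0.0
finger_force: 0.0
```

```bash
python3 -c "
from cell import *
print(read_state()['ee_pos']); print(job_done())"
```

```text
[0.4768561  0.05706309 0.08201689]
the job is handed in; nothing more can be done
None
```

I pressed the record button, held the fingers about 3 cm above the open flask's mouth and then the small stopper for over 2 s each, and handed in at about 17 s while still pointing there; the press overshot to about 65 N at the wrist (limit 120 N), and no verdict came back.

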